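# Clear the compound warmer

### The arm

A 7-joint arm with a two-finger parallel gripper is mounted at the origin on the work surface. World frame = base frame: x ahead of the robot, y to its left, z up, the work surface at z = 0. Lengths are in m, angles in rad, forces in N, time in s.
With the tool pointing down it reaches from about 0.35 to 0.9 m from the base axis. Payload 8.1 kg.
Tool frame: the origin (TCP) lies on the centre line of the jaws, within the pads' length; the fingertips stand 11 mm ahead of it and the grasp point (between the pads) lies 8 mm behind it (arm.nose_length is the distance from the TCP to the fingertips, in m); z points along the fingers, y is the line along which they close (so a half turn about z gives the same grasp; the last joint's range is limited). The gripper opens to 92 mm and grips with 3 to 60 N. Pads are 19 mm wide; open, the fingers measure 130 mm over their backs; the gripper's body (75 mm by 190 mm) begins 47 mm behind the grasp point.
Start: joints at [1.043, 0.434, 0.025, 1.573, -0.012, 1.134, -0.075], TCP at [0.258, -0.569, 0.238] pointing down, gripper open.
Joint ranges: [-2.62, 2.62], [-0.44, 2.09], [-1.27, 1.32], [0.08, 2.57], [-1.32, 4.46], [0.12, 2], [-2.74, 2.74]. Speed limits (rad/s): [2.22, 2.22, 3.01, 3.01, 3.14, 3.14, 3.14].

### API

Orientations are given as a rotation vector (axis times angle).
In Python, from cell import arm gives the robot as it stands.
- The arm moves only by the tool jog_arm, never from a script. Its argument "moves" is a list of rows, each a list of 4 numbers: the shift along the tool's x, y, z in m, then the turn about the tool's z in rad. In form: [[tx, ty, tz, spin], ...]. A call has 1 to 20 rows; each row is the pose to reach, as a shift and turn from the pose commanded when the call began, along the tool's axes at that moment; what a row does not reach only later rows make up. A row lasts 1/8 s, in which the tool goes at most 62.5 mm and 10.7 degrees, less where a joint would pass 70% of its speed; a pose out of reach is approached as far as the arm can. A call with a gripper value outside its range is refused whole. "hand" is the finger opening in m, from 0 to 0.0918, set as the call begins (left out, the last holds). The fingers move at their own pace and stop on an object; "newtons" is the grip in N (left out, the last holds). Time passes only in rows, so rows that repeat a pose let the fingers close. It gives the time, the measured TCP pose, the force, the opening and the grip force at its end, in the units of the state.
- arm.observe(): the state, without advancing time (a new reading comes with each control period).
- arm.get_image(name): name is "scene" or "top" or "wrist"; returns a dict with "color" (400x640x3 uint8, red, green, blue), "z_map" (400x640 float32, m along the optical axis (not along the pixel's ray), 0 where there is no reading), "fx", "fy", "cx", "cy" (pixels), "rvec" (rotation vector, rad) and "tvec" (3), from world to camera coordinates, as OpenCV has them. Camera axes: x right, y down, z forward; pixel columns grow to the right and rows downward; lengths in m; the calibration is good to about 2 mm. The wrist camera is an equidistant fisheye: a pixel r from the principal point sees the ray r / f radians off the axis. A picture is of the moment at which its call begins.
- arm.sign_off(): hands the job in; it is judged then, once.
The state is a dict: "clock": time; "joints": joint angles; "dq": joint speeds; "joint_efforts": joint torques, N m; "position": TCP position; "ee_rot": TCP orientation; "force": force on the tool from outside, world axes, zero at the start; "ft_torque": the same for the moment, N m; "width": opening from 0.0 (shut) to 1.0 (fully open); "gripper_force": force on a finger pad.
Only numpy, scipy, OpenCV 4.12 (cv2) and the standard library are available. Lean on these libraries where they do the work, as an engineer would, in place of code of your own. Each camera call takes 0.05 s, during which the arm holds its last target. There are 200 camera calls.

### The job

The pots on the warming plate are done: first wind the handwheel clockwise until the yellow bar has sunk fully into the plate and the wheel is against its stop, then slide every pot across from the red heat rings to the disc of its own colour, so that it stands wholly on the disc. The pots must stay flat on the plate the whole time, never lifted or tipped. When all the pots are across, wind the wheel back anticlockwise to its other stop so that the bar stands fully raised again, then turn the temperature dial's red pointer anticlockwise back to its zero stop, let go, and leave the cans and other things around alone.

Things in the scene. Friction and masses are not known exactly. Their poses are not given: they have to be found in the camera images.
- warmer: Fixed plate 340 (x) by 440 (y) mm, bare top 30 mm above the table; red rim 12 mm wide, 8 mm above the plate. Origin under its middle at table height; y points from cooling side to heat side, x away from the robot. Red heat rings centred at y +130, x -92, 0, +92 mm; coloured discs near y -144 at the same x. Red gearbox 130 x 140 x 45 mm high under the handwheel, centred at x -90, y +285 mm.
- bar (a joint): Yellow stop bar, 300 mm long along the warmer's x and 12 mm thick, lying across the plate at the warmer's y = +20 mm between heat and cooling sides. Joint value: how far it is lowered, in m; 0 = fully raised (18 mm above the plate), 0.018 = flush, 0.020 = fully sunk against its lower stop. Geared to the handwheel at 2 mm per radian.
- bar_top (a point): Middle of the bar's top edge; 48 mm above the table when raised, 28 mm when fully sunk.
- handwheel (a joint): Horizontal steel handwheel, 120 mm diameter, top face 64 mm above the table, upright axis. Value in rad, grows clockwise seen from above from its stop at 0 (bar fully raised) to its end stop at 10.0 (bar fully sunk).
- wheel_axis (a point): Centre of the handwheel's top face. At joint value 0 the crank handle lies from here towards the warmer's +y; it turns clockwise as the value grows.
- crank_grip (a point): Upright black crank handle of the handwheel, 18 mm diameter, 40 mm tall (65 to 105 mm above the table), spinning freely on its pin, 45 mm from the wheel's axis. The point lies on its axis, 91 mm above the table, 14 mm below its top.
- pointer (a joint): Knob and red pointer of the temperature dial, on a fixed grey box 130 x 120 x 50 mm. Value in rad: 0 at the zero stop (green mark), grows clockwise seen from above, up to 4.6. Turn anticlockwise to bring it back to zero.
- pointer_grip (a point): On the knob's upright axis, 77 mm above the table: the place to grip its black bar, which is 44 mm long (along the line to pointer_tip), 14 mm thick and reaches from 62 to 88 mm above the table. The point's x axis points along the bar towards the red pointer.
- pointer_tip (a point): Tip of the red pointer, 43 mm from the knob's axis.
- dial_box: The fixed grey box under the dial, 50 mm high; origin under its middle. Its x axis points at the green zero mark.
- pot_blue: Small lidded steel pot with a blue lid and band, 66 mm diameter (lid 69), 40 mm high to the top of the lid, plus an upright black bar grip across the middle of the lid, 40 mm long (along the pot's x), 14 mm thick, 26 mm tall (40 to 66 mm above the underside); lid clamped on. 0.28 to 0.56 kg. Origin: centre of its underside. Starts on a red ring; may be absent.
- mark_blue: Flat blue disc, 90 mm diameter, painted on the cooling side of the plate; origin at its centre, on the plate's surface. Present even if its pot is absent.
- pot_yellow: Small lidded steel pot with a yellow lid and band, 66 mm diameter (lid 69), 40 mm high to the top of the lid, plus an upright black bar grip across the middle of the lid, 40 mm long (along the pot's x), 14 mm thick, 26 mm tall (40 to 66 mm above the underside); lid clamped on. 0.28 to 0.56 kg. Origin: centre of its underside. Starts on a red ring; may be absent.
- mark_yellow: Flat yellow disc, 90 mm diameter, painted on the cooling side of the plate; origin at its centre, on the plate's surface. Present even if its pot is absent.
- pot_green: Small lidded steel pot with a green lid and band, 66 mm diameter (lid 69), 40 mm high to the top of the lid, plus an upright black bar grip across the middle of the lid, 40 mm long (along the pot's x), 14 mm thick, 26 mm tall (40 to 66 mm above the underside); lid clamped on. 0.28 to 0.56 kg. Origin: centre of its underside. Starts on a red ring; may be absent.
- mark_green: Flat green disc, 90 mm diameter, painted on the cooling side of the plate; origin at its centre, on the plate's surface. Present even if its pot is absent.
- spray_red: Bystander to leave where it is: white spray can with red cap, 52 mm diameter, 185 mm tall. Origin: centre of its underside.
- spray_blue: Bystander to leave where it is: blue spray can, 52 mm diameter, 185 mm tall. Origin: centre of its underside.
- spray_white: Bystander to leave where it is: silver spray can with white cap, 52 mm diameter, 165 mm tall. Origin: centre of its underside.
- torch: Bystander to leave where it is: purple hand torch lying down, 125 mm long, 32 mm high. Origin: centre of its underside.
- jar: Bystander to leave where it is: jar with orange cap, 54 mm diameter, 60 mm high. Origin: centre of its underside.
- tape_box: Bystander to leave where it is: orange box, 50 x 40 x 35 mm. Origin: centre of its underside.
Things that resemble listed ones, but are neither listed nor needed, are in the scene too. There is more than one size of the pot_yellow; the one meant has the size given above. Leave any turquoise look-alike of the pot_blue alone.

How it is judged:
On the way, in this order (a step that is already met when the one before it is completed fails the run):
1. the handwheel is wound to its stop, the bar fully sunk (value of joint handwheel above 9.7 rad), for 0.2 s.
2. every pot present stands on the disc of its own colour (horizontal distance between pot_blue and mark_blue below 0.013 m and horizontal distance between pot_yellow and mark_yellow below 0.013 m and horizontal distance between pot_green and mark_green below 0.013 m), for 0.2 s.
3. the handwheel is wound back to its other stop, the bar fully raised (value of joint handwheel below 0.3 rad), for 0.2 s.
4. the red pointer is back at its zero stop (value of joint pointer below 0.08 rad), for 0.2 s.
At the end, for the whole second after the job is handed in: Every pot present stands upright and still on the plate within 13 mm of the centre of the disc of its own colour, the handwheel is within 0.3 rad of its starting stop (0) with the bar raised, and the pointer is within 0.08 rad of its zero stop (all of step 2 and value of joint handwheel below 0.3 rad and value of joint pointer below 0.08 rad and angle between each of pot_blue, pot_yellow, pot_green's own z axis and vertical below 0.1 rad and linear speed of each of pot_blue, pot_yellow, pot_green below 0.02 m/s and height (world z) of each of pot_blue, pot_yellow, pot_green below 0.034 m); the robot touches nothing.
It fails at once if a pot is lifted more than 15 mm off the plate (height (world z) of any of pot_blue, pot_yellow, pot_green above 0.045 m).
It fails at once if a pot is tipped by more than 0.4 rad (angle between any of pot_blue, pot_yellow, pot_green's own z axis and vertical above 0.4 rad).
It fails at once if a bystander is moved more than 30 mm (distance of any of spray_red, spray_blue, spray_white, torch, jar, tape_box from where it was at the start of the episode above 0.03 m).
Of pot_blue, pot_yellow, pot_green only 2 to 3 are there at a start; the rules pass over those that are not, and their reading is None.
At some moment in a run one of pot_blue, pot_yellow, pot_green may be knocked a few centimetres aside while the robot is not near it.
Once in a run the grip may slacken for a moment while it holds something.
It also fails if it takes over 210 s, if anything falls off the work surface, if the arm or the gripper's body presses on something with over 40 N, if the wrist force passes 120 N, or if a joint passes its speed limit or range.

## Working session

There is one attempt and no reset: what is moved stays moved. The work goes in short steps, Python scripts to look and compute and a tool call to move; the robot and the scene stay as the last step left them, time stands still between calls to the robot, and variables do not carry over. Pictures are saved under pics/ and viewed, at most 14 in all, crops included, and the job is handed in when it is done.

Besides the shell and the picture viewer there is one more tool, called after ">>>" as name([rows], argument=value, ...), one row to a line, values as JSON. jog_arm: Moves the arm, as the interface text tells. Its arguments: {"type":"object","properties":{"moves":{"type":"array"},"hand":{"type":"number"},"newtons":{"type":"number"}},"required":["moves"]}

```bash
ls; mkdir -p pics
python3 - <<'E'
from cell import arm
import cv2,numpy as np
for n in("top","scene"):
    d=arm.get_image(n);cv2.imwrite(f"pics/{n}0.png",d["color"][...,::-1]);np.savez(f"{n}0.npz",**d)
    print(n,d["fx"],d["fy"],d["cx"],d["cy"],d["rvec"],d["tvec"])
s=arm.observe();print(s,arm.nose_length)
E
```

```text
pics
top 434.0066484459631 434.0066484459631 319.24444824708377 190.07949255249628 [ 2.18760546 -2.12486748  0.1342059 ] [-0.05598809  0.53906458  1.30612395]
scene 498.0013323365381 498.0013323365381 321.504138492383 202.00896345267304 [ 2.18007408  1.25873671 -0.4275548 ] [-0.24191708 -0.31692787  1.88099631]
{'clock': 0.1, 'joints': array([ 1.04341496,  0.43516966,  0.0249566 ,  1.57399823, -0.01160123,
        1.13399709, -0.07510385]), 'dq': array([ 0.00052663, -0.00242232,  0.00025962, -0.00082047,  0.00227167,
        0.00055468, -0.00194561]), 'joint_efforts': array([ 3.50988681e-03, -6.69127321e+01,  9.88440067e-01, -3.15146434e+01,
       -6.04295614e-02,  3.74010263e-02,  1.27707367e-04]), 'position': array([ 0.25735685, -0.569071  ,  0.23701613]), 'ee_rot': array([-3.06968565e+00, -6.61862658e-01,  6.57949018e-04]), 'force': array([-0.29077465, -0.34446151, -0.14477177]), 'ft_torque': array([ 0.05190084, -0.0336833 ,  0.01952822]), 'gripper_force': 0.0, 'width': 1.0011309933927393} 0.011
```

View pics/top0.png

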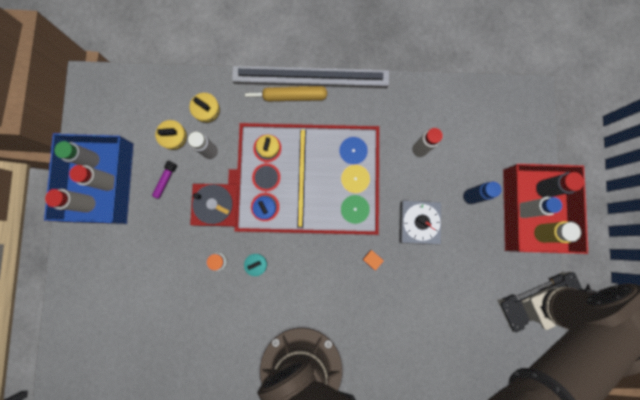

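View pics/scene0.png

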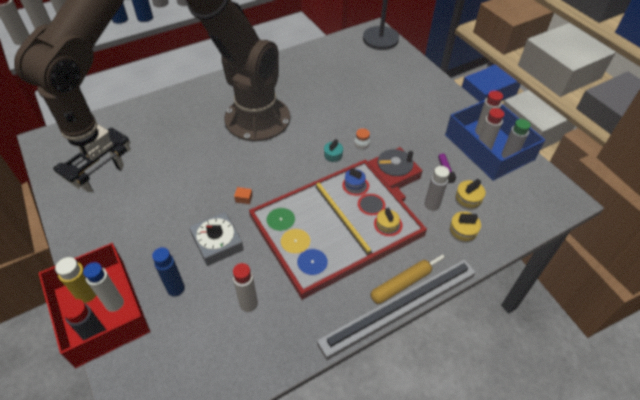

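The top view shows a blue pot at (264,206), a yellow pot at (266,147), and an empty middle ring, so green is absent. The handwheel is at (212,204) with its crank at about (197,197), the dial is at (422,222), and the discs are at x≈354. I'll measure these next.

```bash
cat > h.py <<'E'
import cv2,numpy as np
from scipy.spatial.transform import Rotation as R
def cast(d,uv,z):
    Rm=R.from_rotvec(d["rvec"]).as_matrix();C=-Rm.T@d["tvec"]
    uv=np.atleast_2d(np.asarray(uv,float))
    r=np.c_[(uv[:,0]-d["cx"])/d["fx"],(uv[:,1]-d["cy"])/d["fy"],np.ones(len(uv))]@Rm
    return C+r*((z-C[2])/r[:,2])[:,None]
def blobs(d,lo,hi,roi,amin=15):
    h=cv2.cvtColor(d["color"],cv2.COLOR_RGB2HSV);m=cv2.inRange(h,np.array(lo),np.array(hi))
    x0,y0,x1,y1=roi;k=np.zeros_like(m);k[y0:y1,x0:x1]=m[y0:y1,x0:x1]
    n,l,s,c=cv2.connectedComponentsWithStats(k)
    return [(s[i,4],c[i],np.argwhere(l==i)[:,::-1]) for i in np.argsort(-s[:,4]) if i and s[i,4]>=amin]
E
python3 - <<'E'
from h import *
d=dict(np.load("top0.npz"))
W=(185,115,385,240)
for nm,lo,hi,roi,z in [("mblue",(100,110,60),(125,255,255),(335,130,375,168),.03),("myel",(20,90,80),(35,255,255),(335,160,375,198),.03),("mgreen",(40,80,50),(85,255,255),(335,190,375,228),.03),
 ("bar",(20,90,80),(35,255,255),(290,120,312,235),.048),
 ("pb lid",(100,110,60),(125,255,255),(245,188,284,226),.07),("py lid",(18,90,80),(35,255,255),(250,130,284,165),.07),
 ("pb grip",(0,0,0),(179,255,60),(252,196,276,218),.096),("py grip",(0,0,0),(179,255,60),(255,135,278,160),.096),
 ("crank",(0,0,0),(179,255,60),(188,187,212,208),.105),
 ("tip",(0,110,80),(10,255,255),(405,205,440,240),.065),("knob",(0,0,0),(179,255,60),(405,205,440,240),.088),("zero",(40,80,50),(85,255,255),(405,200,440,240),.05),
 ("wood",(8,60,80),(22,255,255),(205,190,235,225),.064)]:
    for a,c,p in blobs(d,lo,hi,roi,4)[:2]:
        rr=cv2.minAreaRect(p.astype(np.float32)); b=cast(d,cv2.boxPoints(rr),z)
        e=b[1]-b[0];f=b[2]-b[1];L=e if np.hypot(*e[:2])>np.hypot(*f[:2]) else f
        print(nm,a,c.round(1),"mean",cast(d,c,z)[0,:2].round(4),"box",b.mean(0)[:2].round(4),"len",np.linalg.norm(e).round(3),np.linalg.norm(f).round(3),"ang",np.degrees(np.arctan2(L[1],L[0])).round(1))
# red rim outer
b=blobs(d,(0,110,60),(8,255,255),(228,115,390,240))
b2=blobs(d,(172,110,60),(179,255,255),(228,115,390,240))
for a,c,p in (b+b2)[:6]:print("red",a,c,p.min(0),p.max(0))
c=d["color"][115:245,180:445][...,::-1]
cv2.imwrite("pics/crop0.png",cv2.resize(c,None,fx=3,fy=3,interpolation=cv2.INTER_CUBIC))
E
```

```text
mblue 550 [353.1 150. ] mean [ 0.6704 -0.1427] box [ 0.6723 -0.1423] len 0.082 0.08 ang -88.3
myel 605 [355.1 178.4] mean [ 0.5808 -0.1506] box [ 0.5814 -0.151 ] len 0.085 0.086 ang -134.1
mgreen 581 [354.8 208.9] mean [ 0.4857 -0.1515] box [ 0.4856 -0.152 ] len 0.08 0.08 ang -88.3
bar 431 [301.1 178.6] mean [0.5726 0.0164] box [0.5764 0.0165] len 0.298 0.014 ang 0.4
pb lid 331 [264.  207.1] mean [0.4798 0.1231] box [0.4802 0.1246] len 0.063 0.06 ang -88.3
py lid 375 [267.3 146.2] mean [0.6657 0.1213] box [0.6665 0.1209] len 0.067 0.068 ang -133.6
pb grip 22 [262.5 207. ] mean [0.4779 0.1242] box [0.4779 0.1242] len 0.005 0.028 ang -151.1
py grip 22 [266.4 143.5] mean [0.6682 0.1211] box [0.6681 0.1212] len 0.029 0.006 ang -11.2
crank 31 [197.2 196. ] mean [0.5036 0.3148] box [0.5037 0.3153] len 0.018 0.012 ang -88.3
tip 16 [427.3 223.1] mean [ 0.4465 -0.3659] box [ 0.4461 -0.3657] len 0.009 0.015 ang -134.2
knob 98 [421.1 221.5] mean [ 0.4494 -0.342 ] box [ 0.4495 -0.3432] len 0.032 0.032 ang -88.3
wood 80 [222.4 209.3] mean [0.4701 0.2484] box [0.4704 0.2484] len 0.016 0.043 ang -114.7
red 1560 [289.88653846 182.34807692] [228 123] [378 233]
red 50 [272.72 156.3 ] [263 145] [280 162]
red 24 [255.         148.91666667] [254 142] [257 155]
red 162 [268.80864198 182.34567901] [252 162] [279 204]
red 33 [256.3030303  182.66666667] [252 173] [263 190]
red 29 [274.44827586 213.34482759] [268 206] [278 219]
```

View pics/crop0.png

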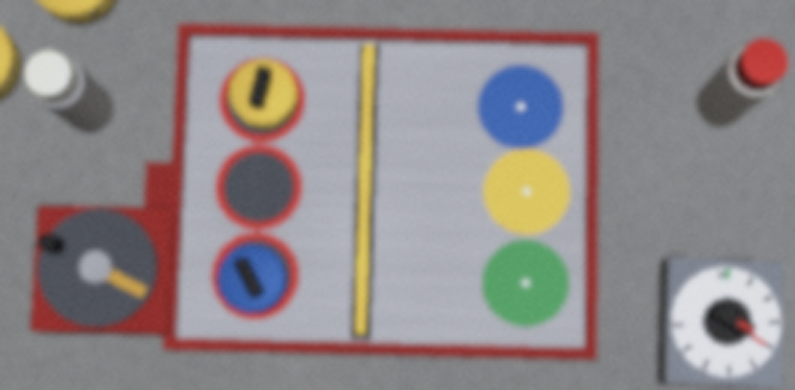

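The crop shows white dots at the disc centres: blue (520,106), yellow (526,191) and green (525,283). The wheel hub is at (95,267), the crank at (52,243), the knob at (728,320), the pointer tip at (767,346) and the zero mark at (726,273). Next I'll fit the warmer pose and cross-check the points against it.

```bash
cat >> h.py <<'E'
def fit2d(m,w):  # rigid 2D fit model->world
    m,w=map(np.asarray,(m,w));rot,_=R.align_vectors(np.c_[w-w.mean(0),0*w[:,0]],np.c_[m-m.mean(0),0*m[:,0]])
    M=rot.as_matrix()[:2,:2];t=w.mean(0)-M@m.mean(0);return M,t
def shift(s,tgt,yaw=None):
    """tool shift to world TCP tgt; yaw = desired world angle (deg) of tool y (closing line)"""
    Rm=R.from_rotvec(s["ee_rot"]).as_matrix();v=Rm.T@(np.asarray(tgt)-s["position"])
    y=np.degrees(np.arctan2(Rm[1,1],Rm[0,1]));sp=None
    if yaw is not None: sp=-np.radians((yaw-y+180)%360-180)
    return v.round(4),"spin",sp,"y-now",y.round(1),"tilt",np.degrees(np.arccos(-Rm[2,2])).round(2)
E
python3 - <<'E'
from h import *
d=dict(np.load("top0.npz"))
px=lambda c:np.array(c)/3+[180,115]-1/3
cr=cast(d,px([(180,25),(598,35),(594,357),(165,350)]),.038)[:,:2]
M,t=fit2d([(.17,.22),(.17,-.22),(-.17,-.22),(-.17,.22)],cr)
inv=lambda p:((np.atleast_2d(p)[:,:2]-t)@M).round(4)
print("warmer",t,np.degrees(np.arctan2(M[1,0],M[0,0])),"sides",[np.linalg.norm(cr[i]-cr[i-1]).round(3) for i in range(4)])
dots=cast(d,px([(520,106),(526,191),(525,283)]),.03);print("dots",dots.round(4),inv(dots))
print("hub",cast(d,px((95,267)),.066).round(4),inv(cast(d,px((95,267)),.066)),"model",(M@[-.09,.285]+t).round(4))
print("crank",cast(d,px((50,241)),.105),inv(cast(d,px((50,241)),.105)))
for n,p in (("y",(261,88)),("b",(249,279))):print(n,cast(d,px(p),.096),inv(cast(d,px(p),.096)))
g=cast(d,px([(266,69),(257,107),(239,261),(259,297)]),.096);print(np.degrees(np.arctan2(*(g[0]-g[1])[1::-1])),np.degrees(np.arctan2(*(g[2]-g[3])[1::-1])),np.linalg.norm(g[0]-g[1]),np.linalg.norm(g[2]-g[3]))
k=cast(d,px((728,320)),.088)[0];tp=cast(d,px((767,346)),.062)[0];ze=cast(d,px((726,273)),.05)[0]
print("knob",k,"tip",tp,np.degrees(np.arctan2(*(tp-k)[1::-1])),np.linalg.norm((tp-k)[:2]),"zero",ze,np.degrees(np.arctan2(*(ze-k)[1::-1])))
for n,p,z in (("white can",(48,72),.165),("red can",(765,62),.185)):print(n,cast(d,px(p),z))
E
```

```text
warmer [ 0.57730079 -0.0037186 ] 0.3875616351664807 sides [np.float64(0.339), np.float64(0.437), np.float64(0.335), np.float64(0.435)]
dots [[ 0.6705 -0.1423  0.03  ]
 [ 0.5809 -0.1502  0.03  ]
 [ 0.4854 -0.151   0.03  ]] [[ 0.0923 -0.1392]
 [ 0.0027 -0.1466]
 [-0.0929 -0.1467]]
hub [[0.4859 0.282  0.066 ]] [[-0.0895  0.2864]] model [0.4854 0.2807]
crank [[0.50660087 0.3174758  0.105     ]] [[-0.0685  0.3217]]
y [[0.6665157 0.1203079 0.096    ]] [[0.0901 0.1234]]
b [[0.47594576 0.12361004 0.096     ]] [[-0.1005  0.128 ]]
-10.56666895555289 31.356509648167272 0.03948559158467105 0.04054982086499928
knob [ 0.45004314 -0.34560168  0.088     ] tip [ 0.42685885 -0.39057919  0.062     ] -117.26948085811817 0.05060126019567768 zero [ 0.49980921 -0.35260158  0.05      ] -8.006466960753443
white can [[0.66005617 0.31243044 0.165     ]]
red can [[ 0.68420066 -0.35707601  0.185     ]]
```

>>> jog_arm([
  [0.595, -0.706, 0, -0.6],
  [0.595, -0.706, 0, -0.6],
  [0.595, -0.706, 0, -1.2],
  [0.595, -0.706, 0, -1.2],
  [0.595, -0.706, 0, -1.2],
  [0.595, -0.706, 0, -1.8],
  [0.595, -0.706, 0, -1.8],
  [0.595, -0.706, 0, -1.8],
  [0.595, -0.706, 0, -2.3],
  [0.595, -0.706, 0, -2.3],
  [0.595, -0.706, 0, -2.3],
  [0.595, -0.706, 0, -2.717],
  [0.595, -0.706, 0, -2.717],
  [0.595, -0.706, 0, -2.717],
  [0.595, -0.706, 0, -2.717],
  [0.595, -0.706, 0, -2.717],
  [0.595, -0.706, 0, -2.717],
  [0.595, -0.706, 0, -2.717],
  [0.595, -0.706, 0, -2.717],
  [0.595, -0.706, 0, -2.717],
], hand=0.06)

```text
clock: 2.6
position: [0.509, 0.3182, 0.238]
ee_rot: [0.002, 3.141, -0.001]
force: [-0.8, -0.4, 0.4]
width: 0.65
gripper_force: 0.0
```

Run:
```python
from h import *
from cell import arm
s=arm.observe();print(s["position"],s["joints"].round(2),shift(s,(.508,.319,.083),90))
for n in("wrist",):
    d=arm.get_image(n);cv2.imwrite(f"pics/{n}1.png",d["color"][...,::-1]);np.savez(f"{n}1.npz",**d)
    print(d["fx"],d["cx"],d["cy"])
```

```text
[0.5090243  0.31820921 0.23797968] [-0.09  0.53 -0.85  1.59  0.42  1.21  0.56] (array([0.0011, 0.0008, 0.155 ]), 'spin', np.float64(-0.001025394718720555), 'y-now', np.float64(89.9), 'tilt', np.float64(0.04))
309.70691628693146 318.21290893262 199.12842867773927
```

View pics/wrist1.png

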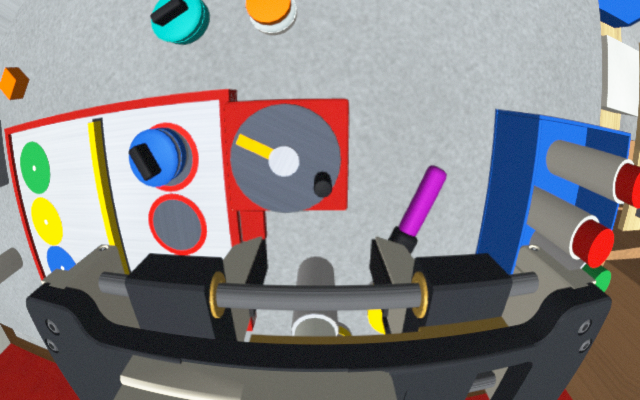

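The wrist view shows the crank top at about (323,180), the hub at (284,161), and the fingers at (250,290) and (395,290). Casting those fisheye rays now.

```bash
cat >> h.py <<'E'
def castw(d,uv,z):
    x,y=uv[0]-d["cx"],uv[1]-d["cy"];r=np.hypot(x,y);th=r/d["fx"];v=np.array([x/r*np.sin(th),y/r*np.sin(th),np.cos(th)])
    Rm=R.from_rotvec(d["rvec"]).as_matrix();C=-Rm.T@d["tvec"];v=v@Rm;return C+v*(z-C[2])/v[2]
E
python3 - <<'E'
from h import *
d=dict(np.load("wrist1.npz"))
for n,p,z in(("hub",(284,161),.066),("crank",(322.5,178),.105),("crankmid",(322.5,185),.085),("bluegrip",(145,161),.096)):print(n,castw(d,p,z))
E
```

```text
hub [0.48693892 0.28133262 0.066     ]
crank [0.49570276 0.3213549  0.105     ]
crankmid [0.50805792 0.32164979 0.085     ]
bluegrip [0.47659908 0.13380519 0.096     ]
```

Run:
```python
from h import *
d=dict(np.load("wrist1.npz"));print(-R.from_rotvec(d["rvec"]).as_matrix().T@d["tvec"])
a=cv2.resize(d["color"][140:220,260:360][...,::-1],None,fx=5,fy=5,interpolation=cv2.INTER_CUBIC)
t=dict(np.load("top0.npz"));b=cv2.resize(t["color"][180:230,180:235][...,::-1],None,fx=5,fy=5,interpolation=cv2.INTER_CUBIC)
b=cv2.copyMakeBorder(b,0,150,0,0,cv2.BORDER_CONSTANT)
cv2.imwrite("pics/c1.png",np.hstack([a,b]))
# crank top by depth map
for n,z in (("top",t),):
    zm=z["z_map"][185:210,185:215];v,u=np.mgrid[185:210,185:215]
    Rm=R.from_rotvec(z["rvec"]).as_matrix()
    P=(np.c_[((u-z["cx"])/z["fx"]*zm).ravel(),((v-z["cy"])/z["fy"]*zm).ravel(),zm.ravel()]-z["tvec"])@Rm
    k=(P[:,2]>.08)&(P[:,2]<.13);print(k.sum(),P[k].mean(0),P[k].min(0),P[k].max(0))
```

```text
[0.42444051 0.31744448 0.38563167]
43 [0.50446779 0.31830947 0.10056044] [0.49671589 0.31109484 0.08066912] [0.51256033 0.32792433 0.11104086]
```

View pics/c1.png

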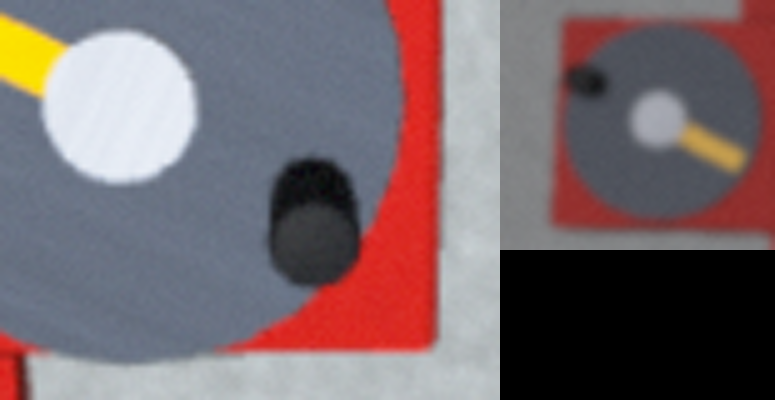

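The grey crank top is at full-image (323,188.6). That agrees with the top view and puts the crank at about (0.507,0.320).

>>> jog_arm([
  [0.002, 0.002, 0.05, 0],
  [0.002, 0.002, 0.1, 0],
  [0.002, 0.002, 0.13, 0],
  [0.002, 0.002, 0.145, 0],
  [0.002, 0.002, 0.154, 0],
  [0.002, 0.002, 0.154, 0],
  [0.002, 0.002, 0.154, 0],
], hand=0.06)

```text
clock: 3.52
position: [0.5073, 0.3215, 0.0848]
ee_rot: [0.0, 3.14, 0.001]
force: [0.5, 0.7, 1.3]
width: 0.65
gripper_force: 0.0
```

>>> jog_arm([
  [0, 0, 0, 0],
  [0, 0, 0, 0],
  [0, 0, 0, 0],
  [0, 0, 0, 0],
  [0, 0, 0, 0],
  [0, 0, 0, 0],
], hand=0.0, newtons=25)

```text
clock: 4.28
position: [0.5069, 0.3215, 0.0838]
ee_rot: [-0.001, 3.141, 0.001]
force: [0.4, 2.2, -0.3]
width: 0.191
gripper_force: 25.0
```

```bash
cat >> h.py <<'E'
def circ(a0,step,n,r=.045):
    a=a0+step*np.arange(1,n+1);return np.c_[-r*(np.sin(a)-np.sin(a0)),r*(np.cos(a)-np.cos(a0))].round(4).tolist()
E
python3 -c "
from h import *
print(circ(.474,.3,8))"
```

```text
[[-0.0109, -0.0079], [-0.019, -0.0186], [-0.0236, -0.0312], [-0.0242, -0.0447], [-0.0209, -0.0577], [-0.0138, -0.0691], [-0.0037, -0.078], [0.0086, -0.0834]]
```

>>> jog_arm([
  [-0.011, -0.008, 0, 0],
  [-0.019, -0.0185, 0, 0],
  [-0.0235, -0.031, 0, 0],
  [-0.024, -0.0445, 0, 0],
  [-0.021, -0.0575, 0, 0],
  [-0.014, -0.069, 0, 0],
  [-0.0035, -0.078, 0, 0],
  [0.0085, -0.0835, 0, 0],
  [0.0085, -0.0835, 0, 0],
  [0.0085, -0.0835, 0, 0],
])

```text
clock: 5.52
position: [0.4975, 0.2385, 0.0838]
ee_rot: [0.002, -3.141, -0.004]
force: [-3.0, 7.3, -2.5]
width: 0.192
gripper_force: 25.0
```

```bash
python3 -c "
from h import *
print(circ(2.874,.3,19))
print(circ(2.874+5.7,.3,5))"
```

```text
[[0.0134, -0.0016], [0.0266, 0.0009], [0.0385, 0.0071], [0.048, 0.0166], [0.0543, 0.0285], [0.0569, 0.0417], [0.0554, 0.055], [0.05, 0.0674], [0.0412, 0.0775], [0.0298, 0.0847], [0.0168, 0.0881], [0.0034, 0.0876], [-0.0093, 0.0831], [-0.0201, 0.075], [-0.028, 0.0642], [-0.0324, 0.0515], [-0.0328, 0.038], [-0.0292, 0.025], [-0.0219, 0.0137]]
[[0.0103, -0.0087], [0.0227, -0.0139], [0.036, -0.0153], [0.0492, -0.0126], [0.061, -0.0062]]
```

>>> jog_arm([
  [0.0135, -0.0015, 0, 0],
  [0.0265, 0.001, 0, 0],
  [0.0385, 0.007, 0, 0],
  [0.048, 0.0165, 0, 0],
  [0.0545, 0.0285, 0, 0],
  [0.057, 0.0415, 0, 0],
  [0.0555, 0.055, 0, 0],
  [0.05, 0.0675, 0, 0],
  [0.041, 0.0775, 0, 0],
  [0.03, 0.0845, 0, 0],
  [0.017, 0.088, 0, 0],
  [0.0035, 0.0875, 0, 0],
  [-0.0095, 0.083, 0, 0],
  [-0.02, 0.075, 0, 0],
  [-0.028, 0.064, 0, 0],
  [-0.0325, 0.0515, 0, 0],
  [-0.033, 0.038, 0, 0],
  [-0.029, 0.025, 0, 0],
  [-0.022, 0.0135, 0, 0],
  [-0.022, 0.0135, 0, 0],
])

```text
clock: 8.02
position: [0.5181, 0.2508, 0.0837]
ee_rot: [0.002, -3.139, -0.001]
force: [-6.4, 5.0, 2.1]
width: 0.189
gripper_force: 25.0
```

>>> jog_arm([
  [0.0105, -0.0085, 0, 0],
  [0.0225, -0.014, 0, 0],
  [0.036, -0.0155, 0, 0],
  [0.044, -0.014, 0, 0],
  [0.049, -0.0125, 0, 0],
  [0.049, -0.0125, 0, 0],
  [0.049, -0.0125, 0, 0],
  [0.049, -0.0125, 0, 0],
])

```text
clock: 9.02
position: [0.4719, 0.2389, 0.0838]
ee_rot: [-0.0, 3.141, 0.003]
force: [0.1, 6.7, -3.8]
width: 0.186
gripper_force: 25.0
```

>>> jog_arm([
  [0.006, 0.0025, 0, 0],
  [0.0125, 0.0065, 0, 0],
  [0.014, 0.008, 0, 0],
  [0.014, 0.008, 0, 0],
  [0.014, 0.008, 0, 0],
])

```text
clock: 9.65
position: [0.4608, 0.2442, 0.0838]
ee_rot: [0.005, 3.137, -0.001]
force: [10.6, -1.7, -4.4]
width: 0.186
gripper_force: 25.0
```

Run:
```python
from h import *
from cell import arm
s=arm.observe();p=s["position"];print(p,s["force"],9.4248+np.arctan2(.4865-p[0],.282-p[1]))
```

```text
[0.4608148  0.24420374 0.08380837] [10.59239519 -1.70441376 -4.41552936] 10.021682514479412
```

>>> jog_arm([
  [-0.002, -0.001, 0, 0],
  [-0.002, -0.001, 0, 0],
  [-0.002, -0.001, 0, 0],
  [-0.002, -0.001, -0.05, 0],
  [-0.002, -0.001, -0.11, 0],
  [-0.002, -0.001, -0.16, 0],
  [-0.002, -0.001, -0.16, 0],
], hand=0.06)

```text
clock: 10.52
position: [0.4604, 0.2471, 0.2475]
ee_rot: [-0.001, 3.136, 0.004]
force: [-0.1, 0.4, -0.2]
width: 0.655
gripper_force: 0.0
```

```bash
cat >> h.py <<'E'
def pots(d,z=.096):
    h=cv2.cvtColor(d["color"],cv2.COLOR_RGB2HSV)
    for n,lo,hi in(("blue",(100,110,60),(125,255,255)),("yellow",(18,90,80),(35,255,255))):
        for a,c,p in blobs(d,lo,hi,(240,125,376,232),150)[:3]:
            cn=cv2.convexHull(p.astype(np.int32));m=np.zeros(d["z_map"].shape,np.uint8);cv2.fillConvexPoly(m,cn,255)
            g=cv2.bitwise_and(cv2.inRange(h,np.array((0,0,0)),np.array((179,255,75))),m);q=np.argwhere(g>0)[:,::-1].astype(np.float32)
            if len(q)<6: print(n,"flat",a,c.round(1),cast(d,c,.03)[0,:2].round(4));continue
            vx,vy,x,y=cv2.fitLine(q,cv2.DIST_L2,0,.01,.01).ravel();e=cast(d,[(x-5*vx,y-5*vy),(x+5*vx,y+5*vy)],z);v=e[1]-e[0]
            print(n,"POT",a,len(q),"lidc",cast(d,c,.07)[0,:2].round(4),"grip",cast(d,(x,y),z)[0,:2].round(4),"bar ang",np.degrees(np.arctan2(v[1],v[0])).round(1))
E
python3 - <<'E'
from h import *
from cell import arm
d=arm.get_image("top");pots(d);cv2.imwrite("pics/top2.png",cv2.resize(d["color"][100:250,170:450][...,::-1],None,fx=2.5,fy=2.5))
s=arm.observe();print(s["position"])
E
```

```text
blue flat 548 [353.1 150. ] [ 0.6704 -0.1426]
blue POT 332 31 lidc [0.4798 0.1229] grip [0.4779 0.1246] bar ang -153.4
yellow flat 598 [355.1 178.4] [ 0.5807 -0.1507]
yellow POT 376 29 lidc [0.6659 0.1214] grip [0.6667 0.1215] bar ang -11.1
[0.45974821 0.24597625 0.24522909]
```

View pics/top2.png

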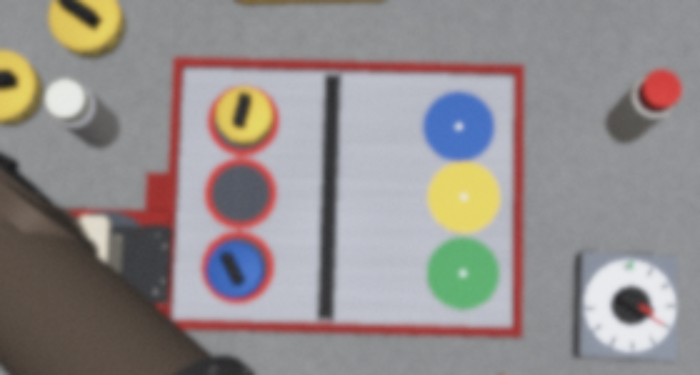

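The bar is fully sunk (dark slot at x≈330 in the crop), and the pots haven't moved. I'll fetch the yellow one.

>>> jog_arm([
  [-0.06, -0.036, 0, 0.1],
  [-0.12, -0.072, 0, 0.19],
  [-0.18, -0.11, 0, 0.19],
  [-0.207, -0.125, 0, 0.19],
  [-0.207, -0.125, 0.05, 0.19],
  [-0.207, -0.125, 0.11, 0.19],
  [-0.207, -0.125, 0.14, 0.19],
  [-0.207, -0.125, 0.14, 0.19],
  [-0.207, -0.125, 0.14, 0.19],
], hand=0.045)

```text
clock: 11.7
position: [0.6666, 0.121, 0.1044]
ee_rot: [0.297, 3.127, 0.001]
force: [0.2, -0.1, 0.1]
width: 0.487
gripper_force: 0.0
```

Run:
```python
from h import *
from cell import arm
s=arm.observe();print(s["position"],shift(s,(.667,.121,.084),79))
d=arm.get_image("top");pots(d)
d=arm.get_image("wrist");cv2.imwrite("pics/wrist2.png",d["color"][...,::-1])
```

```text
[0.66655707 0.12102633 0.1044416 ] (array([-0.0004,  0.    ,  0.0204]), 'spin', np.float64(0.002517999747670016), 'y-now', np.float64(79.1), 'tilt', np.float64(0.04))
blue flat 549 [353.1 150.1] [ 0.6703 -0.1427]
blue POT 331 26 lidc [0.4801 0.1229] grip [0.4781 0.1246] bar ang -149.0
yellow flat 596 [355.1 178.5] [ 0.5804 -0.1505]
```

View pics/wrist2.png

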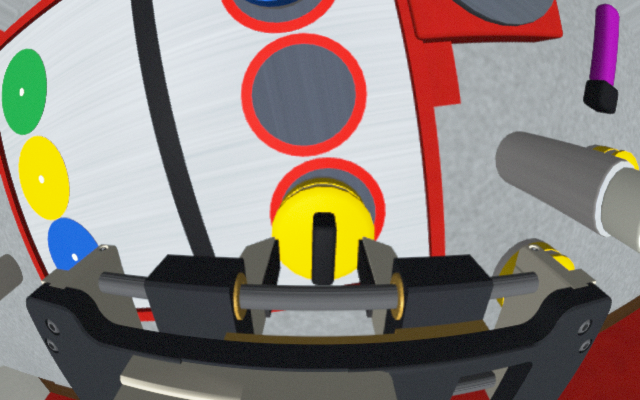

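The bar at (323,248) is centred between the fingers and aligned with them. I'll descend and grip.

>>> jog_arm([
  [0, 0, 0.01, 0],
  [0, 0, 0.02, 0],
  [0, 0, 0.02, 0],
  [0, 0, 0.02, 0],
])

```text
clock: 12.3
position: [0.6663, 0.1205, 0.0836]
ee_rot: [-0.298, -3.127, -0.0]
force: [0.7, 0.0, 0.1]
width: 0.49
gripper_force: 0.0
```

>>> jog_arm([
  [0, 0, 0, 0],
  [0, 0, 0, 0],
  [0, 0, 0, 0],
  [0, 0, 0, 0],
  [0, 0, 0, 0],
], hand=0.0, newtons=25)

```text
clock: 12.92
position: [0.6664, 0.1208, 0.0839]
ee_rot: [0.298, 3.127, 0.001]
force: [-0.4, 0.9, 1.6]
width: 0.152
gripper_force: 25.0
```

Run:
```python
from h import *
from cell import arm
s=arm.observe();print(s["position"],s["force"],s["width"]*.0918,shift(s,(.581,-.1505,s["position"][2]),79))
```

```text
[0.66636763 0.12078347 0.08389261] [-0.41436774  0.93741363  1.61109656] 0.013924070947339032 (array([ 3.270e-02, -2.825e-01, -1.000e-04]), 'spin', np.float64(0.002265042585690758), 'y-now', np.float64(79.1), 'tilt', np.float64(0.02))
```

>>> jog_arm([
  [0.001, -0.01, 0, 0],
  [0.003, -0.03, 0, 0],
  [0.006, -0.055, 0, 0],
  [0.009, -0.08, 0, 0],
  [0.012, -0.105, 0, 0],
  [0.015, -0.13, 0, 0],
  [0.018, -0.155, 0, 0],
  [0.021, -0.18, 0, 0],
  [0.024, -0.205, 0, 0],
  [0.027, -0.23, 0, 0],
  [0.03, -0.255, 0, 0],
  [0.032, -0.275, 0, 0],
  [0.0327, -0.2825, 0, 0],
  [0.0327, -0.2825, 0, 0],
  [0.0327, -0.2825, 0, 0],
])

```text
clock: 14.8
position: [0.5809, -0.1511, 0.0839]
ee_rot: [0.298, 3.127, -0.001]
force: [-0.9, -2.0, 4.6]
width: 0.152
gripper_force: 25.0
```

Run:
```python
from h import *
from cell import arm
s=arm.observe();print(s["position"],s["force"],s["width"]*.0918,shift(s,(.581,-.1505,s["position"][2]),79))
d=arm.get_image("wrist");cv2.imwrite("pics/wrist3.png",d["color"][...,::-1])
```

```text
[ 0.58086654 -0.15105056  0.08385181] [-0.87745413 -1.97644135  4.57938499] 0.01398671942739753 (array([-0.    ,  0.0006, -0.    ]), 'spin', np.float64(0.00214603712108935), 'y-now', np.float64(79.1), 'tilt', np.float64(0.05))
```

View pics/wrist3.png

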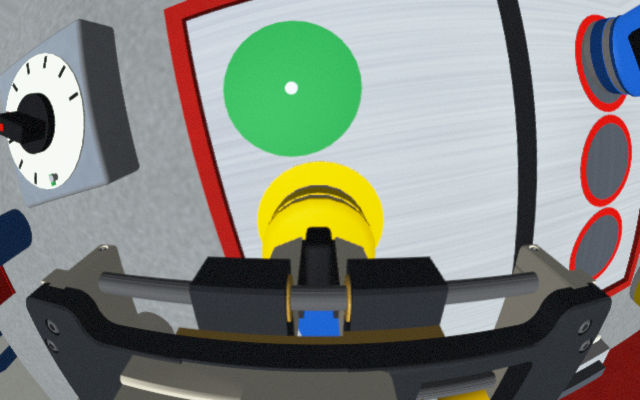

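The yellow pot is central on its disc, with an even yellow margin at (320,220). I'll release it.

>>> jog_arm([
  [0, 0, 0, 0],
  [0, 0, 0, 0],
  [0, 0, 0, 0],
  [0, 0, -0.03, 0],
  [0, 0, -0.06, 0],
  [0, 0, -0.11, 0],
  [0, 0, -0.11, 0],
], hand=0.04)

```text
clock: 15.72
position: [0.5832, -0.1502, 0.1976]
ee_rot: [0.297, 3.121, -0.0]
force: [0.9, 0.1, 0.4]
width: 0.441
gripper_force: 0.0
```

>>> jog_arm([
  [0.05, 0.03, 0, 0.18],
  [0.09, 0.08, 0, 0.36],
  [0.11, 0.13, 0, 0.54],
  [0.12, 0.18, 0, 0.72],
  [0.13, 0.21, 0, 0.9],
  [0.13, 0.21, 0, 1.08],
  [0.13, 0.21, 0, 1.26],
  [0.13, 0.21, 0, 1.44],
  [0.13, 0.21, 0, 1.62],
  [0.13, 0.21, 0, 1.8],
  [0.13, 0.21, 0, 1.98],
  [0.13, 0.21, 0, 2.16],
  [0.13, 0.21, 0, 2.34],
  [0.13, 0.21, 0, 2.43],
  [0.13, 0.21, 0, 2.43],
  [0.13, 0.21, 0, 2.43],
])

```text
clock: 17.73
position: [0.4926, 0.08, 0.1933]
ee_rot: [3.034, 0.814, -0.001]
force: [-0.5, -0.0, -0.1]
width: 0.436
gripper_force: 0.0
```

Run:
```python
from h import *
from cell import arm
d=arm.get_image("top");pots(d);cv2.imwrite("pics/top3.png",cv2.resize(d["color"][100:250,170:450][...,::-1],None,fx=2.5,fy=2.5))
s=arm.observe();print(s["position"],s["joints"].round(2),shift(s,(.478,.1245,.084),-60))
```

```text
blue flat 550 [353.1 150.1] [ 0.6703 -0.1426]
yellow POT 586 19 lidc [ 0.574  -0.1473] grip [ 0.5814 -0.1505] bar ang -10.3
[0.49265668 0.08000724 0.19340218] [ 0.02  0.31 -0.36  1.91  0.13  0.95 -1.45] (array([ 0.0096, -0.0458,  0.1094]), 'spin', np.float64(2.2805123121840244e-05), 'y-now', np.float64(-60.0), 'tilt', np.float64(0.03))
```

View pics/top3.png

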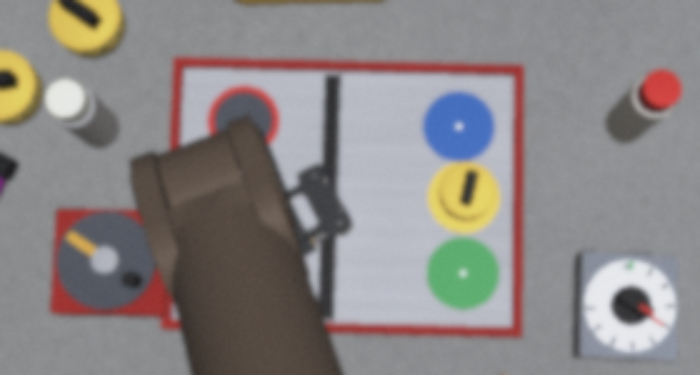

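Yellow is centred at (0.5814,-0.1505). The arm hides blue from the top camera, so I'll move above it and check with the wrist camera.

>>> jog_arm([
  [0.005, -0.025, 0, 0],
  [0.0095, -0.046, 0.02, 0],
  [0.0095, -0.046, 0.06, 0],
  [0.0095, -0.046, 0.085, 0],
  [0.0095, -0.046, 0.085, 0],
  [0.0095, -0.046, 0.085, 0],
], hand=0.05)

```text
clock: 18.52
position: [0.4787, 0.1249, 0.1096]
ee_rot: [-3.035, -0.811, -0.002]
force: [0.4, 0.7, -0.0]
width: 0.544
gripper_force: 0.0
```

Run:
```python
from h import *
from cell import arm
s=arm.observe();print(s["position"],shift(s,(.478,.1245,.084),-60))
d=arm.get_image("wrist");cv2.imwrite("pics/wrist4.png",d["color"][...,::-1]);np.savez("wrist4.npz",**d)
```

```text
[0.47871464 0.1248548  0.1095563 ] (array([-0.0008, -0.0001,  0.0256]), 'spin', np.float64(-0.0014895294231918068), 'y-now', np.float64(-60.1), 'tilt', np.float64(0.06))
```

View pics/wrist4.png

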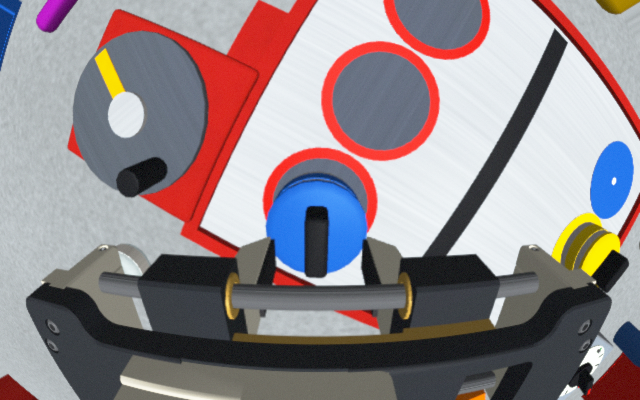

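The blue pot's bar at (316,240) lies between the fingers and is aligned with them. I'll descend and grip it.

>>> jog_arm([
  [-0.001, 0, 0.013, 0],
  [-0.001, 0, 0.025, 0],
  [-0.001, 0, 0.025, 0],
  [-0.001, 0, 0.025, 0],
])

```text
clock: 19.08
position: [0.4772, 0.1242, 0.0836]
ee_rot: [-3.035, -0.81, 0.001]
force: [-0.9, -0.6, -0.7]
width: 0.546
gripper_force: 0.0
```

>>> jog_arm([
  [0, 0, 0, 0],
  [0, 0, 0, 0],
  [0, 0, 0, 0],
  [0, 0, 0, 0],
  [0, 0, 0, 0],
], hand=0.0, newtons=25)

```text
clock: 19.7
position: [0.4772, 0.1242, 0.0838]
ee_rot: [3.035, 0.81, -0.0]
force: [-0.0, 0.1, 1.5]
width: 0.152
gripper_force: 25.0
```

Run:
```python
from h import *
from cell import arm
s=arm.observe();z=s["position"][2];print(s["position"],s["force"],s["width"]*.0918,[shift(s,(x,y,z))[0] for x,y in((.671,.05),(.6705,-.1425))])
```

```text
[0.47724585 0.12416623 0.08376973] [-0.04889486  0.1197424   1.53062957] 0.013985728810203893 [array([ 0.131 ,  0.1609, -0.    ]), array([0.0346, 0.3275, 0.    ])]
```

>>> jog_arm([
  [0.008, 0.01, 0, 0],
  [0.02, 0.025, 0, 0],
  [0.036, 0.044, 0, 0],
  [0.052, 0.064, 0, 0],
  [0.068, 0.083, 0, 0],
  [0.084, 0.103, 0, 0],
  [0.1, 0.123, 0, 0],
  [0.116, 0.142, 0, 0],
  [0.131, 0.161, 0, 0],
  [0.122, 0.176, 0, 0],
  [0.111, 0.196, 0, 0],
  [0.1, 0.215, 0, 0],
  [0.088, 0.235, 0, 0],
  [0.077, 0.254, 0, 0],
  [0.066, 0.273, 0, 0],
  [0.055, 0.292, 0, 0],
  [0.044, 0.311, 0, 0],
  [0.0365, 0.3245, 0, 0],
  [0.0345, 0.3275, 0, 0],
  [0.0345, 0.3275, 0, 0],
])

```text
clock: 22.2
position: [0.6704, -0.1452, 0.0839]
ee_rot: [3.034, 0.808, -0.0]
force: [0.3, -1.6, 5.2]
width: 0.151
gripper_force: 25.0
```

Run:
```python
from h import *
from cell import arm
s=arm.observe();z=s["position"][2];print(s["position"],s["force"],s["width"]*.0918,shift(s,(.6705,-.1425,z)))
d=arm.get_image("top");pots(d);cv2.imwrite("pics/top4.png",cv2.resize(d["color"][100:250,170:450][...,::-1],None,fx=2.5,fy=2.5))
```

```text
[ 0.67035076 -0.14518049  0.08388219] [ 0.29085802 -1.62148609  5.24732353] 0.013844839463086797 (array([ 0.0015, -0.0023, -0.    ]), 'spin', None, 'y-now', np.float64(-60.2), 'tilt', np.float64(0.09))
yellow POT 279 8 lidc [ 0.5767 -0.1287] grip [ 0.5507 -0.1417] bar ang -13.6
```

>>> jog_arm([
  [0, -0.001, 0, 0],
  [0, -0.001, 0, 0],
  [0, -0.001, 0, 0],
])

```text
clock: 22.62
position: [0.6699, -0.1437, 0.0839]
ee_rot: [3.034, 0.808, -0.0]
force: [0.2, -2.9, 5.4]
width: 0.149
gripper_force: 25.0
```

>>> jog_arm([
  [0, 0, 0, 0],
  [0, 0, 0, 0],
  [0, 0, 0, 0],
  [0, 0, -0.03, 0],
  [0, 0, -0.06, 0],
  [0, 0, -0.11, 0],
  [0, 0, -0.16, 0],
  [0, 0, -0.16, 0],
], hand=0.035)

```text
clock: 23.62
position: [0.6722, -0.1415, 0.2486]
ee_rot: [3.032, 0.81, 0.012]
force: [0.3, 0.1, -0.5]
width: 0.383
gripper_force: 0.0
```

Run:
```python
from h import *
from cell import arm
s=arm.observe();print(s["position"],s["joints"].round(2),shift(s,(.4605,.2445,.245),90),shift(s,(.4605,.2445,.245),-90))
```

```text
[ 0.67215225 -0.14152755  0.24861251] [ 0.33  0.55 -0.32  1.37  0.18  1.24 -1.06] (array([ 0.0089, -0.4402,  0.0016]), 'spin', np.float64(-2.6197453006226508), 'y-now', np.float64(-60.1), 'tilt', np.float64(0.45)) (array([ 0.0089, -0.4402,  0.0016]), 'spin', np.float64(0.5218473529671422), 'y-now', np.float64(-60.1), 'tilt', np.float64(0.45))
```

>>> jog_arm([
  [0.009, -0.06, 0, -0.18],
  [0.009, -0.12, 0, -0.36],
  [0.009, -0.18, 0, -0.54],
  [0.009, -0.24, 0, -0.72],
  [0.009, -0.3, 0, -0.9],
  [0.009, -0.35, 0, -1.08],
  [0.009, -0.4, 0, -1.26],
  [0.009, -0.44, 0, -1.44],
  [0.009, -0.44, 0, -1.62],
  [0.009, -0.44, 0, -1.8],
  [0.009, -0.44, 0, -1.98],
  [0.009, -0.44, 0, -2.16],
  [0.009, -0.44, 0, -2.34],
  [0.009, -0.44, 0, -2.52],
  [0.009, -0.44, 0, -2.62],
  [0.009, -0.44, 0, -2.62],
  [0.009, -0.44, 0, -2.62],
  [0.009, -0.44, 0, -2.62],
], hand=0.06)

```text
clock: 25.88
position: [0.4584, 0.2442, 0.2436]
ee_rot: [0.002, 3.142, -0.0]
force: [-0.7, -0.1, -0.3]
width: 0.653
gripper_force: 0.0
```

Run:
```python
from h import *
from cell import arm
s=arm.observe();print(s["position"],s["joints"].round(2),shift(s,(.4605,.2445,.084),90))
d=arm.get_image("top");pots(d)
w=arm.get_image("wrist")
cv2.imwrite("pics/m5.png",np.vstack([cv2.resize(d["color"][110:240,230:450][...,::-1],(440,260)),cv2.resize(w["color"][...,::-1][:270],(440,186))]));np.savez("wrist5.npz",**w)
```

```text
[0.45837387 0.24417495 0.24362715] [ 0.18  0.46 -1.07  1.76  0.44  1.18  0.56] (array([-0.0021,  0.0004,  0.1596]), 'spin', np.float64(-0.001129204321261548), 'y-now', np.float64(89.9), 'tilt', np.float64(0.01))
blue POT 531 33 lidc [ 0.6609 -0.1396] grip [ 0.6693 -0.142 ] bar ang -149.3
yellow POT 584 18 lidc [ 0.5741 -0.1474] grip [ 0.5823 -0.1507] bar ang -10.6
```

View pics/m5.png

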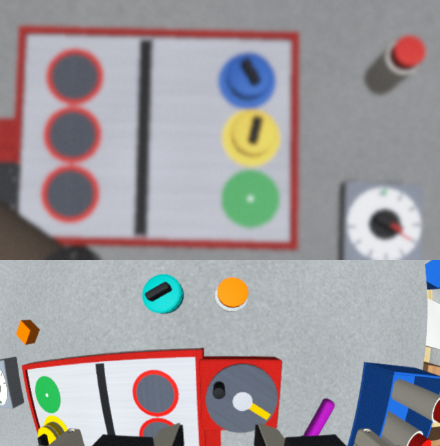

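Both pots are on their discs: blue at (0.669,-0.142), yellow at (0.582,-0.151). The crank is where I left it, so I'll grip it again.

>>> jog_arm([
  [-0.002, 0, 0.05, 0],
  [-0.002, 0, 0.1, 0],
  [-0.002, 0, 0.13, 0],
  [-0.002, 0, 0.145, 0],
  [-0.002, 0, 0.1595, 0],
  [-0.002, 0, 0.1595, 0],
  [-0.002, 0, 0.1595, 0],
])

```text
clock: 26.85
position: [0.4609, 0.2446, 0.0851]
ee_rot: [-0.0, 3.14, 0.001]
force: [-0.4, -0.0, 0.3]
width: 0.651
gripper_force: 0.0
```

>>> jog_arm([
  [0, 0, 0, 0],
  [0, 0, 0, 0],
  [0, 0, 0, 0],
  [0, 0, 0, 0],
  [0, 0, 0, 0],
  [0, 0, 0, 0],
], hand=0.0, newtons=25)

```text
clock: 27.6
position: [0.4604, 0.2442, 0.0842]
ee_rot: [0.0, -3.142, 0.0]
force: [0.5, 0.6, 1.0]
width: 0.19
gripper_force: 25.0
```

Run:
```python
from h import *
from cell import arm
s=arm.observe();p=s["position"];a=9.4248+np.arctan2(.4865-p[0],.282-p[1]);print(p,s["joints"].round(2),s["force"],s["width"],a)
print(circ(a,-.3,10));print(circ(a-3,-.3,19));print(circ(a-8.7,-.3,5))
```

```text
[0.46043893 0.2441737  0.08422107] [ 0.06  0.64 -0.92  1.94  0.65  0.89  0.37] [0.53965265 0.63148662 1.00244126] 0.1899032136067681 10.02808289419427
[[-0.0121, -0.0059], [-0.0254, -0.0079], [-0.0387, -0.006], [-0.0508, -0.0002], [-0.0607, 0.009], [-0.0674, 0.0206], [-0.0704, 0.0337], [-0.0694, 0.0471], [-0.0645, 0.0596], [-0.056, 0.0701]]
[[0.0111, 0.0075], [0.024, 0.0114], [0.0375, 0.0114], [0.0503, 0.0073], [0.0613, -0.0003], [0.0697, -0.0109], [0.0745, -0.0235], [0.0753, -0.0369], [0.0722, -0.05], [0.0654, -0.0615], [0.0554, -0.0706], [0.0432, -0.0762], [0.0299, -0.0781], [0.0166, -0.0759], [0.0046, -0.0699], [-0.0051, -0.0606], [-0.0117, -0.0488], [-0.0144, -0.0357], [-0.0132, -0.0223]]
[[0.0051, 0.0124], [0.0137, 0.0228], [0.025, 0.0301], [0.0379, 0.0338], [0.0514, 0.0335]]
```

>>> jog_arm([
  [-0.012, -0.006, 0, 0],
  [-0.0255, -0.008, 0, 0],
  [-0.0385, -0.006, 0, 0],
  [-0.051, 0, 0, 0],
  [-0.0605, 0.009, 0, 0],
  [-0.0675, 0.0205, 0, 0],
  [-0.0705, 0.0335, 0, 0],
  [-0.0695, 0.047, 0, 0],
  [-0.0645, 0.0595, 0, 0],
  [-0.056, 0.07, 0, 0],
  [-0.056, 0.07, 0, 0],
])

```text
clock: 28.98
position: [0.5163, 0.3143, 0.0842]
ee_rot: [0.001, -3.141, 0.001]
force: [-4.1, -2.2, 4.7]
width: 0.192
gripper_force: 25.0
```

>>> jog_arm([
  [0.011, 0.0075, 0, 0],
  [0.024, 0.0115, 0, 0],
  [0.0375, 0.0115, 0, 0],
  [0.0505, 0.0075, 0, 0],
  [0.0615, -0.0005, 0, 0],
  [0.0695, -0.011, 0, 0],
  [0.0745, -0.0235, 0, 0],
  [0.0755, -0.037, 0, 0],
  [0.072, -0.05, 0, 0],
  [0.0655, -0.0615, 0, 0],
  [0.0555, -0.0705, 0, 0],
  [0.043, -0.076, 0, 0],
  [0.03, -0.078, 0, 0],
  [0.0165, -0.076, 0, 0],
  [0.0045, -0.07, 0, 0],
  [-0.005, -0.0605, 0, 0],
  [-0.0115, -0.049, 0, 0],
  [-0.0145, -0.0355, 0, 0],
  [-0.013, -0.0225, 0, 0],
  [-0.013, -0.0225, 0, 0],
])

```text
clock: 31.48
position: [0.5287, 0.2924, 0.0841]
ee_rot: [0.003, -3.14, 0.001]
force: [-7.2, -0.4, 8.2]
width: 0.188
gripper_force: 25.0
```

Run:
```python
from h import *
from cell import arm
s=arm.observe();p=s["position"];print(p,s["force"],s["width"],np.arctan2(p[0]-.4865,p[1]-.282),np.hypot(p[0]-.4865,p[1]-.282))
```

```text
[0.52867698 0.2923501  0.08413874] [-7.21089123 -0.42500545  8.21260679] 0.1878404122690549 1.3301546267467657 0.043428358644870546
```

>>> jog_arm([
  [0.005, 0.0125, 0, 0],
  [0.0135, 0.023, 0, 0],
  [0.025, 0.03, 0, 0],
  [0.038, 0.034, 0, 0],
  [0.043, 0.034, 0, 0],
  [0.046, 0.034, 0, 0],
  [0.046, 0.034, 0, 0],
  [0.046, 0.034, 0, 0],
])

```text
clock: 32.48
position: [0.4843, 0.3269, 0.0843]
ee_rot: [-0.0, 3.14, 0.004]
force: [4.0, 7.1, -3.2]
width: 0.188
gripper_force: 25.0
```

Run:
```python
from h import *
from cell import arm
s=arm.observe();p=s["position"];print(p,s["force"],s["width"],np.arctan2(p[0]-.4865,p[1]-.282),np.hypot(p[0]-.4865,p[1]-.282))
```

```text
[0.48433595 0.32689029 0.08431936] [ 3.98804216  7.13175386 -3.18530458] 0.18780286043186056 -0.048170245422771915 0.04494242303501231
```

>>> jog_arm([
  [0.003, 0, 0, 0],
  [0.003, 0, 0, 0],
  [0.003, 0, 0, 0],
])

```text
clock: 32.85
position: [0.4841, 0.3269, 0.0844]
ee_rot: [0.002, 3.137, 0.006]
force: [13.6, 9.1, -10.2]
width: 0.192
gripper_force: 25.0
```

>>> jog_arm([
  [-0.003, 0, 0, 0],
  [-0.003, 0, 0, 0],
  [-0.003, 0, 0, 0],
  [-0.003, 0, -0.05, 0],
  [-0.003, 0, -0.1, 0],
  [-0.003, 0, -0.16, 0],
  [-0.003, 0, -0.16, 0],
  [-0.003, 0, -0.16, 0],
], hand=0.06)

```text
clock: 33.85
position: [0.4832, 0.3252, 0.2439]
ee_rot: [-0.0, 3.142, -0.002]
force: [0.2, -0.3, -0.8]
width: 0.653
gripper_force: 0.0
```

Run:
```python
from h import *
from cell import arm
s=arm.observe();print(s["position"],s["joints"].round(2),shift(s,(.449,-.344,.245),-27),shift(s,(.449,-.344,.245),153))
```

```text
[0.48322576 0.32515637 0.24386282] [-0.02  0.55 -1.    1.61  0.49  1.25  0.45] (array([ 3.420e-02, -6.692e-01, -4.000e-04]), 'spin', np.float64(2.0420607793422016), 'y-now', np.float64(90.0), 'tilt', np.float64(0.06)) (array([ 3.420e-02, -6.692e-01, -4.000e-04]), 'spin', np.float64(-1.099531874247592), 'y-now', np.float64(90.0), 'tilt', np.float64(0.06))
```

The wheel is against its zero stop: 13.6 N with no movement. Next I'll move above the dial.

>>> jog_arm([
  [0.034, -0.06, 0, 0.18],
  [0.034, -0.12, 0, 0.36],
  [0.034, -0.18, 0, 0.54],
  [0.034, -0.24, 0, 0.72],
  [0.034, -0.3, 0, 0.9],
  [0.034, -0.36, 0, 1.08],
  [0.034, -0.42, 0, 1.26],
  [0.034, -0.48, 0, 1.44],
  [0.034, -0.54, 0, 1.62],
  [0.034, -0.6, 0, 1.8],
  [0.034, -0.65, 0, 1.98],
  [0.034, -0.669, 0, 2.04],
  [0.034, -0.669, 0, 2.04],
  [0.034, -0.669, 0, 2.04],
  [0.034, -0.669, 0, 2.04],
  [0.034, -0.669, 0, 2.04],
], hand=0.05)

```text
clock: 35.85
position: [0.4498, -0.3423, 0.2445]
ee_rot: [2.675, 1.647, 0.0]
force: [-0.1, -0.3, 0.7]
width: 0.546
gripper_force: 0.0
```

Run:
```python
from h import *
from cell import arm
s=arm.observe();print(s["position"],s["joints"].round(2),shift(s,(.449,-.344,.071),-27))
d=arm.get_image("top");pots(d)
for b in blobs(d,(20,90,80),(35,255,255),(290,120,312,235)):print("bar",b[0],b[1])
w=arm.get_image("wrist");np.savez("wrist6.npz",**w)
cv2.imwrite("pics/m6.png",w["color"][...,::-1])
```

```text
[ 0.44978427 -0.34232052  0.24445257] [ 0.89  0.38 -0.46  1.68  0.18  1.12 -0.08] (array([-0.0018,  0.    ,  0.1735]), 'spin', np.float64(0.00415701663778598), 'y-now', np.float64(-26.8), 'tilt', np.float64(0.01))
blue POT 532 35 lidc [ 0.6608 -0.1394] grip [ 0.6692 -0.1423] bar ang -149.2
yellow POT 587 18 lidc [ 0.5741 -0.1473] grip [ 0.5823 -0.1507] bar ang -10.6
yellow flat 433 [301.1 178.3] [0.5762 0.0172]
bar 433 [301.08314088 178.27251732]
```

View pics/m6.png

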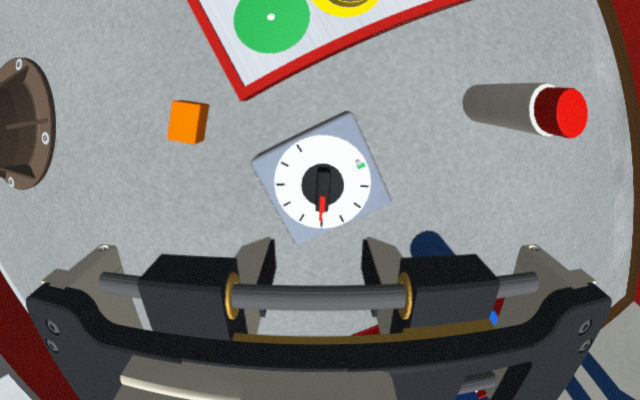

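The dial knob is at (323,184), with its bar and pointer along the tool x axis and the zero mark at (361,163). I'll check the centre.

Run:
```python
from h import *
w=dict(np.load("wrist6.npz"))
k=castw(w,(322.5,186),.06);t=castw(w,(321.5,224),.06);z=castw(w,(361,163),.05);b=castw(w,(323,172),.088)
print(k,t,z,b,np.degrees([np.arctan2(*(q-k)[1::-1]) for q in(t,z)]),castw(w,(322.5,183.5),.075))
```

```text
[ 0.45049321 -0.3531415   0.06      ] [ 0.42898333 -0.39355223  0.06      ] [ 0.50043185 -0.35110374  0.05      ] [ 0.46068815 -0.33307217  0.088     ] [-118.02553984    2.33667294] [ 0.45343061 -0.34682433  0.075     ]
```

>>> jog_arm([
  [-0.004, 0.002, 0.06, 0],
  [-0.004, 0.002, 0.12, 0],
  [-0.004, 0.002, 0.15, 0],
  [-0.004, 0.002, 0.165, 0],
  [-0.004, 0.002, 0.1735, 0],
  [-0.004, 0.002, 0.1735, 0],
  [-0.004, 0.002, 0.1735, 0],
])

```text
clock: 36.83
position: [0.4504, -0.3482, 0.0719]
ee_rot: [2.675, 1.643, 0.002]
force: [2.0, -1.5, -1.8]
width: 0.549
gripper_force: 1.1
```

>>> jog_arm([
  [0, 0, 0, 0],
  [0, 0, 0, 0],
  [0, 0, 0, 0],
  [0, 0, 0, 0],
  [0, 0, 0, 0],
  [0, 0, 0, 0],
], hand=0.0, newtons=15)

```text
clock: 37.58
position: [0.4517, -0.3486, 0.0728]
ee_rot: [2.673, 1.642, 0.004]
force: [2.8, 0.1, 8.3]
width: 0.148
gripper_force: 17.5
```

>>> jog_arm([
  [0, 0, -0.002, 0],
  [0, 0, -0.002, -0.12],
  [0, 0, -0.002, -0.27],
  [0, 0, -0.002, -0.42],
  [0, 0, -0.002, -0.57],
  [0, 0, -0.002, -0.72],
  [0, 0, -0.002, -0.87],
  [0, 0, -0.002, -1.02],
  [0, 0, -0.002, -1.17],
  [0, 0, -0.002, -1.32],
  [0, 0, -0.002, -1.47],
  [0, 0, -0.002, -1.62],
  [0, 0, -0.002, -1.75],
  [0, 0, -0.002, -1.85],
  [0, 0, -0.002, -1.9],
  [0, 0, -0.002, -1.9],
  [0, 0, -0.002, -1.9],
], newtons=25)

```text
clock: 39.7
position: [0.4479, -0.3506, 0.0729]
ee_rot: [-0.223, -3.132, 0.006]
force: [-2.2, -7.2, -0.8]
width: 0.152
gripper_force: 27.3
```

Run:
```python
from h import *
from cell import arm
s=arm.observe();print(s["position"],s["joints"].round(2),s["force"],s["ft_torque"],s["width"],shift(s,(.45,-.348,.073),86))
```

```text
[ 0.44785683 -0.35055757  0.07291546] [ 1.15  0.7  -0.87  1.83  0.67  0.93  1.4 ] [-2.2072977  -7.17768809 -0.82122054] [-1.45508648  0.23982845 -0.00609938] 0.1521641187650481 (array([-0.0018,  0.0028, -0.0001]), 'spin', np.float64(-0.07262190225020139), 'y-now', np.float64(81.8), 'tilt', np.float64(0.24))
```

>>> jog_arm([
  [-0.001, 0.001, 0, -0.05],
  [-0.001, 0.001, 0, -0.1],
  [-0.001, 0.001, 0, -0.1],
  [-0.001, 0.001, 0, -0.1],
])

```text
clock: 40.2
position: [0.4479, -0.3508, 0.0729]
ee_rot: [-0.068, -3.137, 0.008]
force: [-5.2, -8.9, 2.3]
width: 0.154
gripper_force: 27.7
```

Run:
```python
from h import *
from cell import arm
s=arm.observe();print(s["position"],s["force"],s["ft_torque"],s["width"],shift(s,(.45,-.348,.073),86))
```

```text
[ 0.44792212 -0.35075289  0.07289636] [-5.17214138 -8.92235524  2.29051954] [-1.98412436  0.95817711  0.00984991] 0.15356182828910142 (array([-0.002 ,  0.0028, -0.0001]), 'spin', np.float64(0.02643125429409929), 'y-now', np.float64(87.5), 'tilt', np.float64(0.37))
```

>>> jog_arm([
  [0, 0, 0, -0.05],
  [0, 0, 0, -0.1],
  [0, 0, 0, -0.1],
  [0, 0, 0, -0.1],
])

```text
clock: 40.7
position: [0.4478, -0.3508, 0.0729]
ee_rot: [0.086, -3.136, 0.007]
force: [-6.2, -8.4, 3.1]
width: 0.156
gripper_force: 27.4
```

Run:
```python
from h import *
from cell import arm
s=arm.observe();print(s["position"],s["force"],s["ft_torque"],s["joint_efforts"].round(2),s["width"],shift(s,(.45,-.348,.073),86))
```

```text
[ 0.44776713 -0.35084674  0.07291835] [-6.20031135 -8.41223433  3.06525748] [-1.84742831  1.145101   -0.66515379] [ -6.88 -62.91 -22.78 -19.77  -2.11  -2.26   0.65] 0.15606768045493727 (array([-0.0024,  0.0027, -0.0001]), 'spin', np.float64(0.12497492784602919), 'y-now', np.float64(93.2), 'tilt', np.float64(0.37))
```

The torque jumped to 0.67 N m, so the pointer is at its stop. I'll let go, back off and verify.

>>> jog_arm([
  [0, 0, 0, 0],
  [0, 0, 0, 0],
  [0, 0, 0, 0],
  [0, 0, 0, 0],
  [0, 0, -0.05, 0],
  [0, 0, -0.1, 0],
  [0, 0, -0.17, 0],
  [0, 0, -0.17, 0],
], hand=0.05)

```text
clock: 41.7
position: [0.4529, -0.347, 0.2472]
ee_rot: [-0.095, 3.135, -0.006]
force: [-0.8, -0.2, -0.7]
width: 0.543
gripper_force: 0.0
```

>>> jog_arm([
  [0.05, 0.0, 0, 0],
  [0.08, 0, 0, 0],
  [0.08, 0, 0, 0],
  [0.08, 0, 0, 0],
])

```text
clock: 42.2
position: [0.3711, -0.3517, 0.2425]
ee_rot: [-0.094, 3.14, 0.0]
force: [0.4, -0.1, -0.3]
width: 0.541
gripper_force: 0.0
```

Run:
```python
from h import *
from cell import arm
s=arm.observe();print(s["position"],s["force"],s["dq"].round(3).max())
d=arm.get_image("top");pots(d)
w=arm.get_image("wrist")
cv2.imwrite("pics/m7.png",np.vstack([cv2.resize(d["color"][100:250,170:450][...,::-1],(560,300)),cv2.resize(w["color"][...,::-1][:240],(560,210))]));np.savez("wrist7.npz",**w)
```

```text
[ 0.37114689 -0.3516542   0.24251832] [ 0.38464438 -0.07032737 -0.33816074] 0.005
blue POT 529 35 lidc [ 0.6608 -0.1395] grip [ 0.6693 -0.1422] bar ang -150.0
yellow POT 585 20 lidc [ 0.574  -0.1473] grip [ 0.5821 -0.1505] bar ang -9.0
yellow flat 432 [301.1 178.4] [0.576  0.0172]
```

View pics/m7.png

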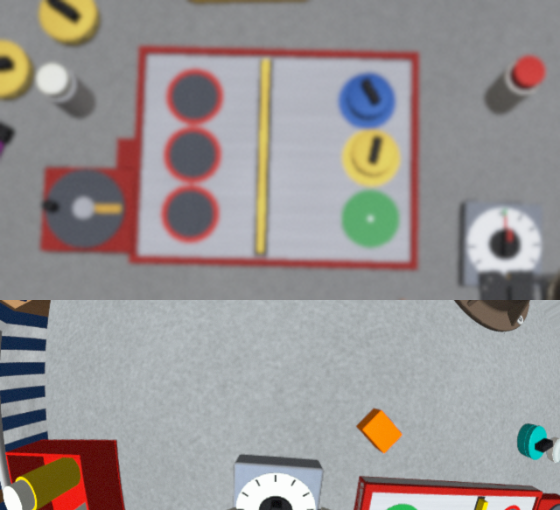

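Run:
```python
from h import *
from cell import arm
d=arm.get_image("top")
for nm,lo,hi in(("red",(0,90,70),(10,255,255)),("red2",(170,90,70),(179,255,255)),("knob",(0,0,0),(179,255,60)),("green",(40,50,50),(85,255,255))):
    for a,c,p in blobs(d,lo,hi,(400,198,445,235),2):print(nm,a,c,p.min(0),p.max(0))
cv2.imwrite("pics/m8.png",cv2.resize(d["color"][195:245,395:450][...,::-1],None,fx=8,fy=8,interpolation=cv2.INTER_CUBIC))
```

```text
red 20 [424.4  217.95] [423 215] [426 220]
knob 83 [421.42168675 222.4939759 ] [417 216] [427 227]
```

View pics/m8.png

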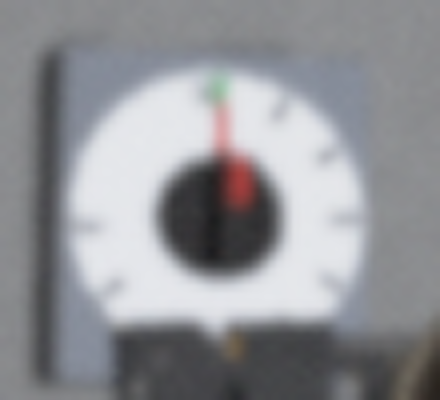

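The pointer at (221,110) lines up with the green mark at (218,88). The pots are on their discs, the bar is raised, and the gripper touches nothing.

```bash
python3 -c "
from cell import arm
print(arm.sign_off())"
```

```text
the job is handed in; nothing more can be done
None
```

I handed the job in (the interface gave no verdict): the blue and yellow pots measured within about 2 mm of their disc centres, green was absent, the bar is raised with the wheel at its zero stop, the pointer is on the green mark, and the robot touches nothing.

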